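# Hold down the crumb mill's feed plate with the pusher

## Task

Run the bakery's crumb mill: lift the wooden pusher up and off its hanging fork and carry it to the mill. With the pusher upright, and never with the gripper itself, press the spring-loaded feed plate in the mill's throat half-way down, 12 mm of its 24 mm (the red pointer at the green band), never all the way to its bottom stop, and finish while still gripping the pusher and holding the plate there. Leave the jar, the bowl and the bread roll where they are.

Things in the scene. Friction and masses are not known exactly. Their poses are not given: they have to be found in the camera images.
- pusher_center (a point): Centre, half-way up, of the loose upright beech pusher, 155 mm long, 0.15 kg, round about its z (up). Stem 26 mm thick, flat foot 77.5 mm below this point; red collar 48 mm wide, from 2.5 mm below to 5.5 mm above it; bare handle 30 mm thick, from 5.5 to 77.5 mm above, free to be gripped from above. It starts hanging by the collar in the fork, foot 35 mm above the table
- stand: Fixed dark wooden stand with the steel hanging fork; origin on the table under the middle of the fork's slot. Board 130 x 110 mm; post and closed end of the slot on its +x side, rising to 118 mm; the slot is open to -x
- fork_mid (a point): Middle of the fork's slot, at the prongs' top, 110 mm above the table. Two flat prongs along the stand's x, slot 32 mm wide, tips turned up 8 mm at the open -x end, 30 to 36 mm from this point. The pusher's collar rests on the prongs; the stem fits the slot, so the pusher lifts straight up and out (foot clear of all at 118 mm above the table)
- mill: Fixed white crumb mill; origin on the table under the throat's centre. Housing 170 (x) x 150 (y) mm, top 95 mm above the table; on it a square steel throat, 72 mm outside, 62 mm inside, sides along x and y, open rim 155 mm above the table. Drawer front on its -x side; a red pointer fixed to the feed plate shows in a slot in the throat's +x wall beside a scale with a green band
- feed_top (a point): Centre of the top face of the feed plate, which fills the throat: 56 x 56 mm aluminium with a yellow disc in the middle, level, 142 mm above the table when up (13 mm below the rim); it moves down with the plate
- feed_plate (a joint): Travel of the feed plate: 0 fully up, growing as it is pressed straight down, 0.024 (m) at the bottom stop. Green band: 0.008 to 0.016, its middle at 0.012. A spring pushes it back up: about 3 N to start it, 8 N at 0.012, 13 N at the bottom; it comes back up by itself when let go
- seed_jar: Loose amber jar with a steel cap, 72 mm in diameter, 100 mm high, leave alone; origin under its middle on the table
- steel_bowl: Loose steel bowl, 90 mm in diameter, 50 mm high, leave alone; origin under its middle on the table
- roll: Loose brown bread roll, 88 mm in diameter, 48 mm high, leave alone; origin under its middle on the table
There are look-alikes about, which are no part of the job. Of the things shaped like the part that bears pusher_center, the wooden one is meant. Several things have the shape of the stand; the one meant has the colours described above.

How it is judged:
On the way:
1. the pusher is off its fork: in the fingers, off the stand, its centre at least 70 mm sideways from the fork's middle (contact force between the fingers and pusher above 2 N and contact force between pusher and stand below 0.1 N and horizontal distance between pusher_center and fork_mid above 0.07 m), for 0.1 s.
At the end, for the whole second after the job is handed in: Through the last second the pusher, gripped in the fingers, within 17 degrees of upright and off the stand, presses the feed plate (over 3 N) and holds it 8 to 16 mm down; jar, bowl and roll are within 30 mm of where they began (value of joint feed_plate between 0.008 and 0.016 m and contact force between pusher and feed_plate above 3 N and contact force between the fingers and pusher above 2 N and contact force between pusher and stand below 0.1 N and angle between pusher_center's own z axis and vertical below 0.3 rad and distance of each of seed_jar, steel_bowl, roll from where it was at the start of the episode below 0.03 m); the arm keeps its last pose, push and grip.
It fails at once if the feed plate is pushed down to its bottom stop (past 22.5 mm) (value of joint feed_plate above 0.0225 m).
It fails at once if the gripper or arm itself presses the feed plate (contact force between any of the fingers, the arm and feed_plate above 0.5 N).
It fails at once if the jar, bowl or roll is moved more than 30 mm (distance of any of seed_jar, steel_bowl, roll from where it was at the start of the episode above 0.03 m).
It also fails if it takes over 34 s, if anything falls off the work surface, if the arm or the gripper's body presses on something with over 40 N, if the wrist force passes 120 N, or if a joint passes its speed limit or range.

## Robot

A 6-joint arm with a two-finger parallel gripper is mounted at the origin on the work surface. World frame = base frame: x ahead of the robot, y to its left, z up, the work surface at z = 0. Lengths are in m, angles in rad, forces in N, time in s.
With the tool pointing down it reaches from about 0.35 to 1 m from the base axis. Payload 7.1 kg.
Tool frame: the origin (TCP) lies between the finger pads; the fingertips stand 22 mm ahead of it and the grasp point (between the pads) lies 3 mm ahead of it; z points along the fingers, y is the line along which they close (so a half turn about z gives the same grasp; the last joint's range is limited). The gripper opens to 85 mm and grips with 20 to 120 N. Pads are 22 mm wide; open, the fingers measure 114 mm over their backs; the gripper's body (76 mm by 85 mm) begins 54 mm behind the grasp point. The pads swing forward as they close: fully open they stand 13 mm farther back than shut.
Start: joints at [1.161, 0.423, 1.63, -0, 1.089, -0.019], TCP at [0.238, 0.578, 0.253] pointing down, gripper open.
Joint ranges: [-3, 3], [-0.9, 2.11], [0.09, 2.58], [-1.31, 4.45], [0.11, 2.69], [-2.54, 2.54]. Speed limits (rad/s): [2.39, 2.39, 3.01, 3.14, 3.14, 3.14].

## Interface

Orientations are given as a rotation vector (axis times angle).
In Python, from rig import manip gives the robot as it stands. The module is installed in compiled form; this text tells all that it offers. Calls block until the motion is done:
- manip.move_to(position, orientation): joint-space move of the TCP to a pose.
- manip.servo_line(position, orientation=None, rate=0.15): straight line of the TCP; orientation=None keeps the orientation; rate is the mean speed in m/s.
- manip.set_joints(angles): joint-space move.
- manip.command_gripper(opening, f_grip=None): finger opening in m; f_grip is the grip in N (None keeps the last); returns when the fingers have stopped.
- manip.hold(seconds).
- manip.solve_ik(position, orientation): joint angles nearest the present ones, or None.
- manip.camera(name): name is "scene" or "side" or "wrist"; returns a dict with "image" (384x512x3 uint8, red, green, blue), "fx", "fy", "cx", "cy" (pixels), "cam_to_world" (4x4, takes a point from camera to world coordinates); the wrist camera has in their place "mount" (4x4, takes a point from camera to tool coordinates, whose origin is the TCP and whose axes are the flange's). Camera axes: x right, y down, z forward; pixel columns grow to the right and rows downward; lengths in m; the calibration is good to about 2 mm. The wrist camera is an equidistant fisheye: a pixel r from the principal point sees the ray r / f radians off the axis. A picture is of the moment at which its call begins: read the wrist's pose just before it. There is no depth.
A pose or a line that the arm cannot do raises manip.IKError and nothing moves.
- manip.sign_off(): hands the job in; it is judged then, once.
Readings, each from a call of its own:
- manip.get_time(): time.
- manip.get_joint_positions(): joint angles.
- manip.get_joint_vel(): joint speeds.
- manip.get_tau(): joint torques, N m.
- manip.get_position(): TCP position.
- manip.get_ee_rot(): TCP orientation.
- manip.get_contact_force(): force on the tool from outside, world axes, zero at the start.
- manip.get_torque(): the same for the moment, N m.
- manip.get_width(): finger opening in m.
- manip.get_grip_force(): force on a finger pad.
Only numpy, scipy, OpenCV 4.12 (cv2) and the standard library are available. Lean on these libraries where they do the work, as an engineer would, in place of code of your own. Each camera call takes 0.05 s, during which the arm holds its last target. There are 200 camera calls.

## Working session

There is one attempt and no reset: what is moved stays moved. The work goes in short steps, each a Python script; the robot and the scene stay as the last script left them, time stands still between calls to the robot, and variables do not carry over. Pictures are saved under pics/ and viewed, at most 10 in all, crops included, and the job is handed in when it is done.

```bash
mkdir -p pics; cat > h.py <<'E'
import numpy as np, cv2, json
from rig import manip
def snap(n,f):
    c=manip.camera(n); cv2.imwrite(f'pics/{f}.png',c['image'][:,:,::-1])
    np.savez(f'pics/{f}.npz',**{k:v for k,v in c.items()}); return c
def ray(c,u,v):
    T=np.array(c['cam_to_world']); d=T[:3,:3]@np.array([(u-c['cx'])/c['fx'],(v-c['cy'])/c['fy'],1.]); return T[:3,3],d
def atz(c,u,v,z):
    o,d=ray(c,u,v); return o+d*(z-o[2])/d[2]
def proj(c,p):
    T=np.array(c['cam_to_world']); q=T[:3,:3].T@(np.array(p)-T[:3,3]); return [float(c['cx']+c['fx']*q[0]/q[2]),float(c['cy']+c['fy']*q[1]/q[2])]
E
python3 - <<'E'
from h import *
for n in('scene','side'):
    c=snap(n,n); print(n,c['fx'],np.round(c['cam_to_world'],3).tolist())
a=[cv2.imread(f'pics/{n}.png') for n in('scene','side')]
E
```

```text
scene 396.4143914149421 [[-0.891, 0.373, -0.26, 0.832], [0.455, 0.738, -0.499, 0.533], [0.005, -0.563, -0.827, 1.0], [0.0, 0.0, 0.0, 1.0]]
side 384.46255795428925 [[0.993, -0.062, 0.102, 0.43], [-0.118, -0.581, 0.805, -0.862], [0.009, -0.812, -0.584, 0.772], [0.0, 0.0, 0.0, 1.0]]
```

View pics/scene.png

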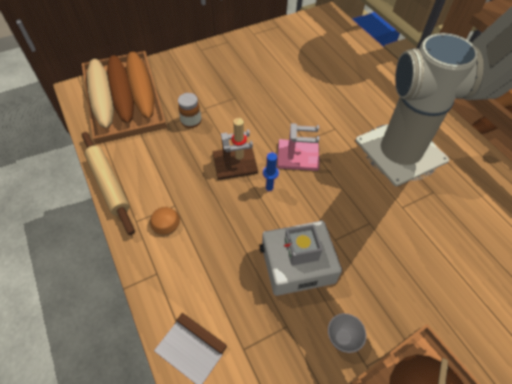

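View pics/side.png

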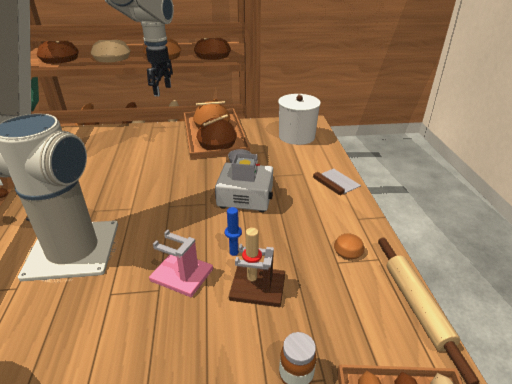

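Scene view: the wooden pusher hangs in the dark stand at (238,135). Its look-alikes are a blue pusher at (271,170) and an empty pink stand at (298,148). The mill is at (302,255), with its yellow disc at (304,241). In the side view, the pusher is at (252,245), the blue one at (233,230), the pink stand at (180,265) and the mill at (245,185). I choose the beech pusher in the dark stand and will check it in a close crop.

```bash
python3 - <<'E'
from h import *
a=cv2.imread('pics/scene.png');b=cv2.imread('pics/side.png')
r=lambda i,x,y:cv2.resize(i[y:y+100,x:x+130],None,fx=3,fy=3,interpolation=cv2.INTER_CUBIC)
cv2.imwrite('pics/crops.png',np.vstack([np.hstack([r(a,190,95),r(b,190,215)]),np.hstack([r(a,240,205),r(b,180,130)])]))
E
```

```text
(no output)
```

View pics/crops.png

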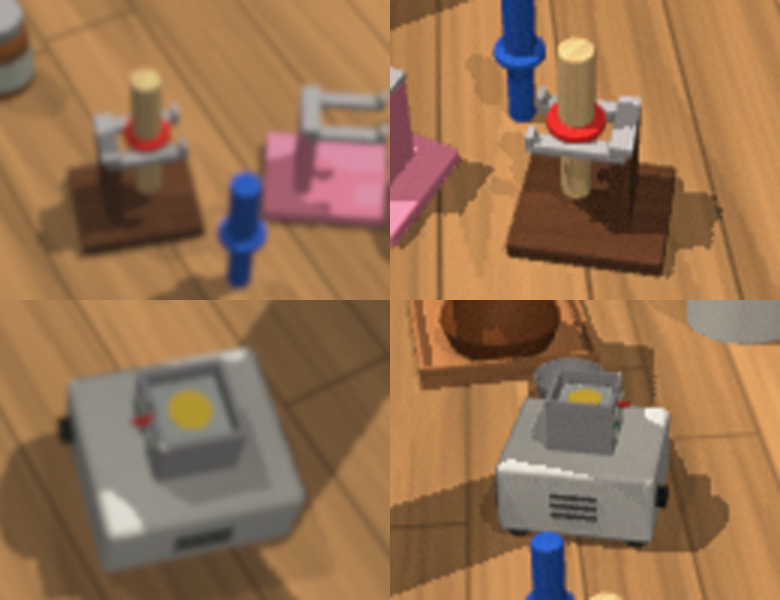

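The crop confirms it: beech pusher with a red collar in the dark stand, and its post is on the side away from the robot. The blue one stands free just beside it. Pusher top is at scene (238.7,121) and side (252.3,231); the yellow disc is at scene (303.3,241.7).

```bash
python3 - <<'E'
from h import *
S={n:dict(np.load(f'pics/{n}.npz')) for n in('scene','side')}
def tri(p,q):
    A=[];b=[]
    o1,d1=ray(S['scene'],*p);o2,d2=ray(S['side'],*q)
    s=np.linalg.lstsq(np.c_[d1,-d2],o2-o1,rcond=None)[0]
    x,y=o1+s[0]*d1,o2+s[1]*d2; return np.round((x+y)/2,4),round(float(np.linalg.norm(x-y)),4)
print('top',tri((238.7,121),(252.3,231)),[np.round(atz(S[n],*p,.19),4) for n,p in(('scene',(238.7,121)),('side',(252.3,231)))])
print('disc',[np.round(atz(S['scene'],303.3,241.7,.142),4)],np.round(atz(S['side'],245,162,.142),4))
print('blue',tri((271.7,156),(232.7,209)))
# mill throat rim corners, scene crop px
for nm,pts,z in(('rim',[(137,370),(222,362),(243,433),(155,446)],.155),('housing',[(68,385),(247,350),(303,492),(108,560)],.095)):
    P=np.array([atz(S['scene'],240+x/3,205+(y-300)/3,z)[:2] for x,y in pts]);e=np.roll(P,-1,0)-P
    print(nm,np.round(P,3).tolist(),P.mean(0).round(4),np.linalg.norm(e,axis=1).round(3),np.degrees(np.arctan2(e[:,1],e[:,0])).round(1))
P=np.array([atz(S['side'],190+(x-390)/3,215+y/3,.015)[:2] for x,y in[(525,167),(677,172),(662,262),(508,248)]]);e=np.roll(P,-1,0)-P
print('board',P.round(3).tolist(),P.mean(0),np.linalg.norm(e,axis=1).round(3),np.degrees(np.arctan2(e[:,1],e[:,0])).round(1))
for n,p in(('jar',(189,96)),('roll',(165,220)),('bowl',(347,330))):print(n,atz(S['scene'],*p,.05).round(3))
print(manip.get_ee_rot(),manip.get_position(),manip.get_width())
E
```

```text
top (array([ 0.497 , -0.1909,  0.1889]), 0.0033) [array([ 0.4958, -0.1898,  0.19  ]), array([ 0.4984, -0.1929,  0.19  ])]
disc [array([0.5134, 0.1996, 0.142 ])] [0.5156 0.1997 0.142 ]
blue (array([ 0.4597, -0.0601,  0.1557]), 0.0015)
rim [[0.538, 0.154], [0.472, 0.179], [0.492, 0.241], [0.559, 0.219]] [0.515  0.1982] [0.07  0.065 0.071 0.068] [ 159.2   72.5  -17.8 -108.1]
housing [[0.577, 0.113], [0.421, 0.154], [0.453, 0.287], [0.622, 0.265]] [0.5181 0.2047] [0.162 0.137 0.171 0.158] [ 165.5   76.5   -7.4 -106.6]
board [[0.457, -0.146], [0.59, -0.167], [0.56, -0.263], [0.437, -0.235]] [ 0.51093037 -0.20260244] [0.134 0.1   0.127 0.091] [  -8.8 -107.   167.2   77.3]
jar [ 0.539 -0.5    0.05 ]
roll [ 0.786 -0.067  0.05 ]
bowl [0.508 0.409 0.05 ]
[-6.09901609e-01 -3.08151060e+00  2.12166292e-03] [0.23788153 0.57746297 0.25260987] 0.08528420333124201
```

Both views agree to 3 mm and the heights match what they must be (pusher top 0.189 against 0.190, blue top 0.156 against 0.155). I'll approach, grip and lift.

```bash
cat >> h.py <<'E'
def rv(p):  # pointing down, closing line radial from the base
    a=np.arctan2(p[1],p[0])+np.radians(1); n=a/2+np.pi/4
    # start rotvec axis has angle n (mod pi) for closing angle a
    return np.pi*np.array([np.cos(n),np.sin(n),0])
E
python3 - <<'E'
from h import *
p=np.array([.497,-.191])
for o in (rv(p),-rv(p)):
    q=manip.solve_ik([*p,.27],o); print(q)
o=rv(p)
manip.move_to([*p,.26],o)
print(manip.get_time(),manip.get_joint_positions(),manip.get_position(),manip.get_contact_force())
snap('scene','s2');c=snap('wrist','w2')
cv2.imwrite('pics/w2.png',c['image'][:,:,::-1]); print(np.round(c['mount'],3).tolist(),c['fx'])
E
```

```text
[-0.38925604  0.26717974  1.81924982  0.          1.0551631  -0.03980518]
[-3.89256037e-01  2.67179735e-01  1.81924982e+00 -4.44089210e-16
  1.05516310e+00 -3.98051826e-02]
2.9583 [-3.88127774e-01  2.79507662e-01  1.82833113e+00  1.16060472e-04
  1.03373538e+00 -3.98127930e-02] [ 0.49726223 -0.19042831  0.25998349] [ 1.1942598   0.62927261 -0.07018691]
[[0.0, -0.954, -0.301, 0.077], [1.0, 0.0, 0.0, 0.0], [-0.0, -0.301, 0.954, -0.121], [0.0, 0.0, 0.0, 1.0]] 297.3186396354542
```

View pics/w2.png

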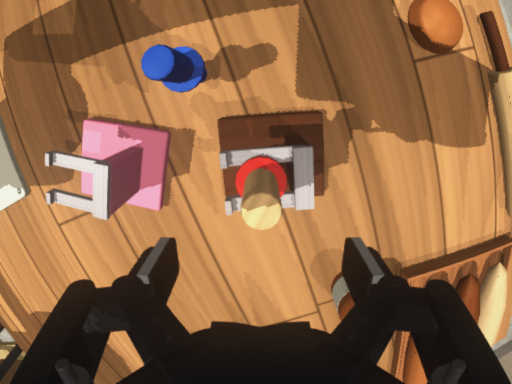

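Wrist view: the pusher's top is at (262,212), midway between the fingers (about 157 and 362). The fingers are free of the fork, the blue pusher and the pink stand. I'll descend, grip and lift.

```bash
python3 - <<'E'
from h import *
from scipy.spatial.transform import Rotation as Ro
c=dict(np.load('pics/w2.npz')); u,v=262-c['cx'],212-c['cy']; r=np.hypot(u,v);th=r/c['fx']
d=np.array([u/r*np.sin(th),v/r*np.sin(th),np.cos(th)]); M=c['mount']
R=Ro.from_rotvec(manip.get_ee_rot()).as_matrix(); o=R@M[:3,3]+manip.get_position(); d=R@M[:3,:3]@d
m=o+d*(.19-o[2])/d[2]; print('wrist est',m)
p=np.array([.497,-.191])
if np.linalg.norm(m[:2]-p)<.012: p=(p+m[:2])/2
else: raise SystemExit('disagree')
manip.servo_line([*p,.1655],rv([.497,-.191]))
print('down',manip.get_contact_force())
manip.command_gripper(.02,50)
w=manip.get_width();print('grip',w,manip.get_grip_force(),manip.get_contact_force())
if .024<w<.036:
    manip.servo_line([*p,.215],rate=.1); manip.servo_line([*p,.345],rate=.2)
print(manip.get_time(),manip.get_position(),manip.get_width(),manip.get_contact_force())
snap('side','s3'); snap('wrist','w3')
a=cv2.imread('pics/s3.png')[100:300,150:380];b=cv2.imread('pics/w3.png')
cv2.imwrite('pics/c3.png',np.hstack([cv2.resize(a,(400,348)),cv2.resize(b,(400,348))]))
E
```

```text
wrist est [ 0.49795443 -0.1929191   0.19      ]
down [ 0.30098291 -0.14879996  0.66660969]
grip 0.02901628363681682 48.95968437194824 [-2.06017013  0.62336177  5.97496781]
5.8417 [ 0.49676225 -0.1916363   0.34355609] 0.02857389801694836 [-0.17817638 -0.66562032 -1.39795571]
```

View pics/c3.png

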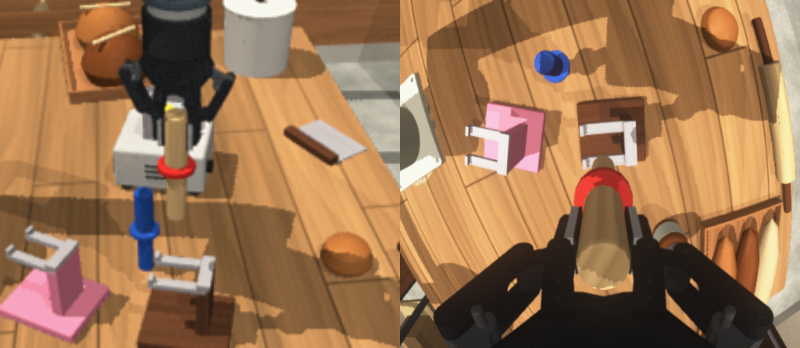

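Side and wrist views show the pusher lifted clear of the fork, upright and centred in the pads. Next I carry it to the mill and press in small steps, watching the force.

```bash
python3 - <<'E'
from h import *
m=np.array([.515,.199]); o=rv(m)
manip.move_to([*m,.345],o); manip.hold(.2)
print(manip.get_time(),manip.get_position(),manip.get_width(),manip.get_grip_force())
f0=manip.get_contact_force(); print('f0',f0)
manip.servo_line([*m,.278],rate=.1); 
for z in (.274,.271,.268,.266,.264):
    manip.servo_line([*m,z],rate=.03); manip.hold(.15)
    f=manip.get_contact_force()-f0; print(round(manip.get_time(),2),z,round(manip.get_position()[2],4),f.round(2),round(manip.get_width(),4))
    if f[2]>6.5: break
snap('scene','s4'); snap('side','d4'); snap('wrist','w4')
a=cv2.imread('pics/s4.png')[170:300,240:370];b=cv2.imread('pics/d4.png')[90:220,180:310];
cv2.imwrite('pics/c4.png',np.hstack([cv2.resize(i,(390,390),interpolation=cv2.INTER_CUBIC) for i in(a,b)]))
E
```

```text
7.6 [0.51532512 0.19806637 0.34503449] 0.029007618804271215 49.296298027038574
f0 [-0.70541569  0.00472866 -2.18263938]
8.85 0.274 0.2742 [1.39 0.01 1.18] 0.0287
9.25 0.271 0.2714 [1.04 0.63 4.47] 0.029
9.65 0.268 0.2682 [1.75 0.43 5.42] 0.0293
10.05 0.266 0.2662 [ 1.93 -0.28  6.33] 0.0292
10.45 0.264 0.2642 [1.81 0.64 6.83] 0.0292
```

View pics/c4.png

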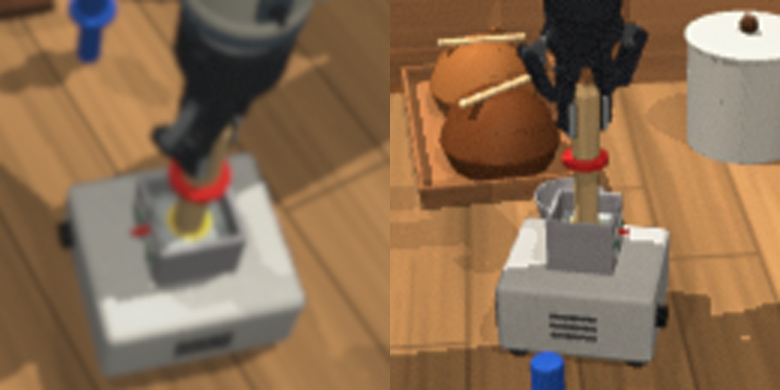

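The foot is centred on the yellow disc, inside the throat and upright. The red pointer is at the throat wall in both views: scene (287,247), side (258,167). Force grows about 0.4 N/mm as expected, so I press to about 12 mm and check the pointer's shift by red centroid.

```bash
python3 - <<'E'
from h import *
m=np.array([.515,.199]); f0=np.array([-.705,.005,-2.18])
manip.servo_line([*m,.2617],rate=.03); manip.hold(.4)
F=[]
for i in range(5): manip.hold(.05); F.append(manip.get_contact_force()-f0)
print(manip.get_time(),manip.get_position(),np.mean(F,0),manip.get_width(),manip.get_grip_force())
snap('scene','s5'); snap('side','d5')
def red(f,x,y,w=24,h=20):
    i=cv2.imread(f'pics/{f}.png')[y:y+h,x:x+w].astype(float); k=np.clip(i[:,:,2]-1.3*np.maximum(i[:,:,0],i[:,:,1])-10,0,None)
    Y,X=np.mgrid[:h,:w]; return np.array([(k*X).sum()+x*k.sum(),(k*Y).sum()+y*k.sum()])/k.sum()
for a,b,c,n,x,y in(('scene','s4','s5','scene',276,236),('side','d4','d5','side',248,157)):
    C=dict(np.load(f'pics/{n}.npz')); P=[red(f,x,y) for f in(a,b,c)]
    p=atz(C,*P[0],.142); k=(np.array(proj(C,p-[0,0,.01]))-proj(C,p))/10
    print(n,np.round(P,2).tolist(),'px/mm',k.round(3),'travel mm',[round(float((q-P[0])@k/(k@k)),1) for q in P])
a=cv2.imread('pics/d5.png')[140:190,220:285]; cv2.imwrite('pics/c5.png',cv2.resize(a,None,fx=8,fy=8,interpolation=cv2.INTER_CUBIC))
E
```

```text
11.5 [0.51524548 0.19907103 0.26208273] [2.4900032  0.93886256 8.50096225] 0.028905985272977223 49.849403500556946
scene [[286.96, 244.8], [286.7, 246.44], [286.62, 246.83]] px/mm [-0.033  0.187] travel mm [0.0, 8.8, 10.9]
side [[259.13, 163.81], [260.57, 163.43], [260.76, 163.6]] px/mm [-0.003  0.269] travel mm [0.0, -1.5, -0.9]
```

View pics/c5.png

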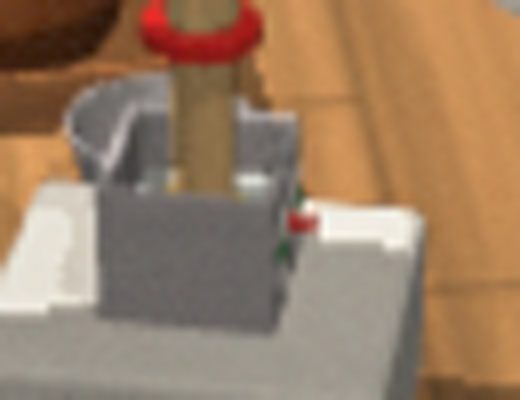

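Force is 8.5 N. The scene pointer shift gives 10.9 mm, and the side crop shows the red pointer with green both above and below it, so it sits mid-band. My side centroid was contaminated by the wood colour, so I ignore it. Handing in.

```bash
python3 -c "
from rig import manip
print(manip.sign_off())"
```

```text
the job is handed in; nothing more can be done
None
```

I handed the job in at about 11.5 s on the robot clock. The wooden pusher was gripped upright in the throat, holding the feed plate about 11–12 mm down at about 8.5 N. The sign-off call returned no verdict, and I didn't re-measure the jar, bowl and roll at the end, though the arm never went near them.

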